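Refit the dial knob on the desk volume controller and hold it pressed

TASK

The dial knob has come off the desk volume controller. Pick the knob up, turn it so that the flat side of its bore (the side its white pointer line shows) lies over the flat of the bare D-shaped shaft, push it fully home on the shaft, then press it all the way down against the shaft's spring (held down, it starts pairing), and finish like that: the gripper keeps holding the knob pressed down and does not let go. Leave the other small things on the desk (eraser, calculator, USB stick, earbud case) where they are.

Things in the scene. Friction and masses are not known exactly. Their poses are not given: they have to be found in the camera images.
- knob: Loose black dial knob, 60 g, standing upright on the desk on its open end: a round skirt 46 mm across and 18 mm high, with a bar grip on top up to 44 mm. Origin: centre of the underside; z up; +x is the way the white pointer line on the bar points (from the middle to one end of the bar), the side of the bore's flat.
- knob_grip (a point): Centre of the knob's bar grip, 31 mm above the underside, axes as the knob's. The bar is 42 mm long (x), 14 mm thick (y) and 26 mm high (18 to 44 mm above the underside); take it by its two long faces.
- knob_roof (a point): Centre of the roof of the knob's bore, 14 mm above the underside. The D-shaped bore opens in the underside on the axis: 16 mm across the round, its flat 4 mm from the axis on the knob's +x side, mouth widened by 1.5 mm.
- shaft_tip (a point): Top centre of the bare upright steel D-shaft, 61 mm above the desk, 21 mm above the box. 14 mm across the round, flat 3 mm from the axis on the +x side of this frame, z up, tip tapered 1.5 mm. The knob fits when its x points as this x (1 mm play). Home: the tip touches the bore's roof, knob underside 47 mm above the desk (42 mm pressed down). Turns stiffly (0.15 N m), keeps its angle.
- shaft (a joint): How far the shaft is pressed down, in m: 0 as it springs up by itself, 0.005 fully down at its stop. Sprung: 4 N to start it, 8 N at the stop. It must stay pressed while the task ends.
- controller: Desk volume controller, a fixed grey metal box with a black top, 86 mm (x) by 126 mm (y) by 40 mm high. Origin: centre of its underside. The D-shaft rises from its top 28 mm from the centre towards +y; two flat keys on the other half play no part.
- eraser: Eraser in a card sleeve, 21 x 44 x 12 mm, lying on the desk. Leave it. Origin: centre of its underside.
- calculator: Pocket calculator, 121 x 68 x 14 mm, lying on the desk. Leave it. Origin: centre of its underside.
- usb_stick: Small USB stick, 18 x 50 x 9 mm, lying on the desk. Leave it. Origin: centre of its underside.
- earbud_case: White earbud case, 26 x 58 x 41 mm, standing on the desk behind the controller. Leave it. Origin: centre of its underside.

How it is judged:
By the outcome, as a careful person would: the job done as asked, in the order asked, and still so for the second after the job is handed in, while the arm keeps its last pose, push and grip.
It also fails if it takes over 38 s, if anything falls off the work surface, if the arm or the gripper's body presses on something with over 40 N, if the wrist force passes 120 N, or if a joint passes its speed limit or range.

ROBOT

A 6-joint arm with a two-finger parallel gripper is mounted at the origin on the work surface; the furniture and walls round the work are solid. World frame = base frame: x ahead of the robot, y to its left, z up, the work surface at z = 0. Lengths are in mm, angles in degrees, forces in N, time in s.
With the tool pointing down it reaches from about 350 to 850 mm from the base axis. Payload 8.1 kg.
Tool frame: the origin (TCP) lies on the centre line of the jaws, within the pads' length; the fingertips stand 19 mm ahead of it and the grasp point (between the pads) is the TCP; z points along the fingers, y is the line along which they close (so a half turn about z gives the same grasp; the last joint's range is limited). The gripper opens to 85 mm and grips with 20 to 120 N. Pads are 22 mm wide; open, the fingers measure 114 mm over their backs; the gripper's body (76 mm by 85 mm) begins 54 mm behind the grasp point. The pads swing forward as they close: fully open they stand 13 mm farther back than shut.
Start: joints at [-77.659, 7.471, 85.268, -0, 87.261, -4.893], TCP at [177.791, -573.058, 250.292] pointing down, gripper open.
Joint ranges: [-169.43, 169.43], [-51.17, 129.36], [1.28, 143.12], [-76.62, 256.62], [0, 156.53], [-152.29, 152.29]. Speed limits (degrees/s): [136.94, 136.94, 159.86, 180, 180, 180].

INTERFACE

Orientations are given as [roll, pitch, yaw] about the fixed x, y, z axes, in that order (R = Rz(yaw) Ry(pitch) Rx(roll)).
In Python, from bench import r gives the robot as it stands. The module is installed in compiled form; this text tells all that it offers.
- The arm moves only by the tool servo_tool, never from a script. Its arguments are lists of equal length, an entry for each row: "fingers": the finger opening in m, from 0 to 0.0854; "linear": the shift along the tool's x, y, z in m, a list of three; "rotation": the turn, a rotation vector about the tool's x, y, z in degrees, a list of three. A call has 1 to 10 rows; each row is the pose to reach, as a shift and turn from the pose commanded when the call began, along the tool's axes at that moment; what a row does not reach only later rows make up. A row lasts 1/10 s, in which the tool goes at most 50 mm and 8.59 degrees, less where a joint would pass 70% of its speed; a pose out of reach is approached as far as the arm can. A call with a gripper value outside its range is refused whole. The fingers move at their own pace and stop on an object; "force" is the grip in N (left out, the last holds). Time passes only in rows, so rows that repeat a pose let the fingers close. It gives the time, the measured TCP pose, the force, the opening and the grip force at its end, in the units of the state.
- r.sense(): the state, without advancing time (a new reading comes with each control period).
- r.snapshot(name): name is "scene" or "top" or "wrist"; returns a dict with "frame" (480x640x3 uint8, red, green, blue), "fx", "fy", "cx", "cy" (pixels), "k1" (the pictures are not rectified: a ray, as slopes to the right and down, at radius r is drawn at 1 + k1 r^2 times it, then the intrinsics apply), "camera_from_world" (4x4, takes a point from world to camera coordinates). Camera axes: x right, y up, looking along -z (the intrinsics and any distortion apply to the point x, -y, -z); pixel columns grow to the right and rows downward; lengths in mm; the calibration is good to about 2 mm. A picture is of the moment at which its call begins. There is no depth.
- r.hand_in(): hands the job in; it is judged then, once.
The state is a dict: "time": time; "joint_pos": joint angles; "qd": joint speeds; "joint_efforts": joint torques, N m; "tool_pos": TCP position; "tcp_rot": TCP orientation; "ft_force": force on the tool from outside, world axes, zero at the start; "wrist_torque": the same for the moment, N m; "finger_gap": finger opening in mm; "grip_force": force on a finger pad.
Only numpy, scipy, OpenCV 4.12 (cv2) and the standard library are available. Lean on these libraries where they do the work, as an engineer would, in place of code of your own. Each camera call takes 0.05 s, during which the arm holds its last target. There are 200 camera calls.

## Working session

There is one attempt and no reset: what is moved stays moved. The work goes in short steps, Python scripts to look and compute and a tool call to move; the robot and the scene stay as the last step left them, time stands still between calls to the robot, and variables do not carry over. Pictures are saved under pics/ and viewed, at most 10 in all, crops included, and the job is handed in when it is done.

Besides the shell and the picture viewer there is one more tool, called after "Emit:" as name(argument=value, ...), one argument or row to a line, values as JSON. servo_tool: Moves the arm, as the interface text tells. Its arguments: {"type":"object","properties":{"fingers":{"type":"array","items":{"type":"number"}},"linear":{"type":"array","items":{"type":"array","items":{"type":"number"}}},"rotation":{"type":"array","items":{"type":"array","items":{"type":"number"}}},"force":{"type":"number"}},"required":["fingers","linear","rotation"]}

```bash
mkdir -p pics
cat > h.py <<'E'
import numpy as np, cv2, json
from bench import r
def snap(cam,name):
    s=r.snapshot(cam); cv2.imwrite(f'pics/{name}.png',s['frame'][:,:,::-1])
    np.savez(f'pics/{name}.npz',**{k:np.array(v) for k,v in s.items()}); return s
def load(name): return np.load(f'pics/{name}.npz')
def ray(s,u,v):
    K=np.array([[s['fx'],0,s['cx']],[0,s['fy'],s['cy']],[0,0,1]],float)
    p=cv2.undistortPoints(np.array([[[u,v]]],float),K,np.array([float(s['k1']),0,0,0]))[0,0]
    T=np.array(s['camera_from_world']); R=T[:3,:3]
    return -R.T@T[:3,3], R.T@np.array([p[0],-p[1],-1])
def onz(s,u,v,z):
    o,d=ray(s,u,v); return o+d*(z-o[2])/d[2]
E
python3 - <<'E'
from h import *
snap('top','top1');snap('scene','scene1')
print(r.sense())
E
```

```text
{'time': 0.1, 'joint_pos': array([-7.76589031e+01,  7.51122078e+00,  8.53239484e+01,  7.89753081e-04,
        8.72609046e+01, -4.89369371e+00]), 'qd': array([-0.04537437, -0.08405734, -0.20941182,  0.0082937 ,  0.04706656,
        0.12298986]), 'joint_efforts': array([ 8.68106126e-04, -5.70951641e+01, -5.01943231e+01, -1.13921994e-04,
        8.09412712e-03,  4.00682154e-06]), 'tool_pos': array([ 177.69272443, -572.59756831,  249.33600418]), 'tcp_rot': array([-1.79904344e+02, -8.98169932e-03,  1.72347447e+01]), 'ft_force': array([ 0.50155572, -0.20397881, -0.71290981]), 'wrist_torque': array([ 0.03806707, -0.0240954 ,  0.03049358]), 'grip_force': 0.0, 'finger_gap': 85.7583583375691}
```

View pics/top1.png

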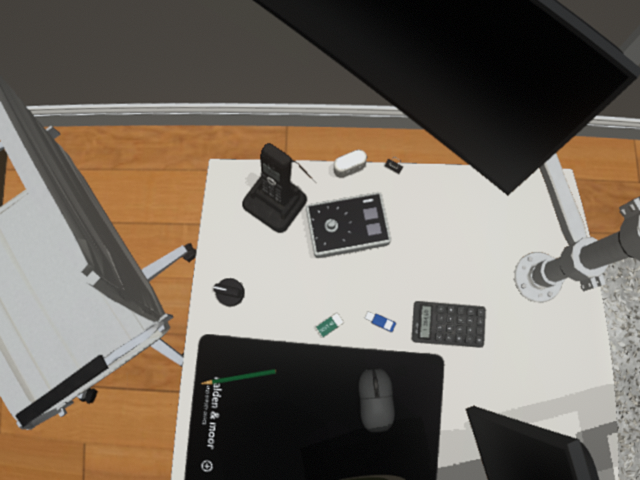

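View pics/scene1.png

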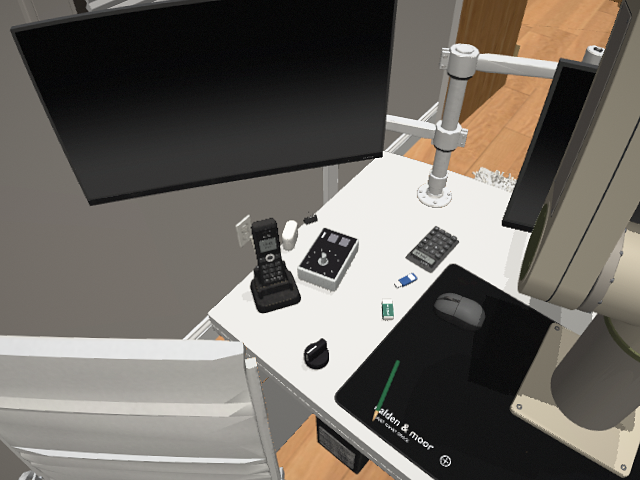

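The top view shows the knob at about (229,292) with its pointer going left, and the shaft at (331,226) on the box. I'll enlarge both.

Run:
```python
from h import *
s=load('top1')
f=s['frame'][:,:,::-1]
a=cv2.resize(f[272:312,209:249],(400,400),interpolation=cv2.INTER_CUBIC)
b=cv2.resize(f[186:266,300:400],(500,400),interpolation=cv2.INTER_CUBIC)[:,:400]
cv2.imwrite('pics/crop1.png',np.hstack([a,b]))
print(onz(s,229,292,20),onz(s,331,226,61),onz(s,214,288,44),onz(s,228,291,44))
for p in [(308,204),(382,194),(390,243),(314,255)]: print(onz(s,*p,40))
print(onz(s,350,162,41))
```

```text
[433.99818136 217.21717905  20.        ] [536.48419907  55.85668077  61.        ] [437.14655654 237.13131291  44.        ] [433.02658093 214.71956204  44.        ]
[576.89541898  93.42050079  40.        ]
[596.20664737 -26.00532097  40.        ]
[515.50824725 -38.64506191  40.        ]
[493.74288005  81.72005397  40.        ]
[649.38222519  26.47583801  41.        ]
```

View pics/crop1.png

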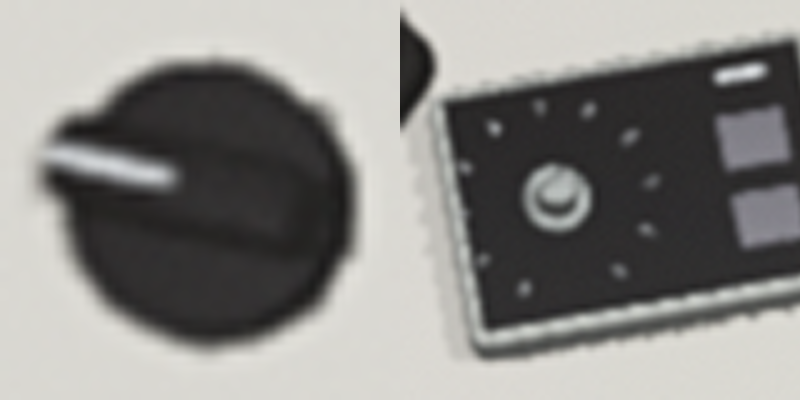

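The crop shows the pointer running from crop (175,178) to (43,155), which puts the knob yaw at about 80°. The shaft is at crop (555,195), and its flat isn't clear yet. Before moving I'll triangulate the monitors, since they're near the path.

Run:
```python
from h import *
a=load('top1');b=load('scene1')
def tri(p,q):
    o1,d1=ray(a,*p);o2,d2=ray(b,*q)
    d1/=np.linalg.norm(d1);d2/=np.linalg.norm(d2)
    t=np.linalg.lstsq(np.c_[d1,-d2],o2-o1,rcond=None)[0]
    P,Q=o1+t[0]*d1,o2+t[1]*d2
    print(P.round(),Q.round(),'gap',np.linalg.norm(P-Q).round())
print(ray(a,320,240)[0],ray(b,320,240)[0])
tri((468,407),(503,222)) # right monitor corner lower
tri((468,407),(560,62))
tri((508,193),(382,155)) # big monitor lower right
tri((636,68),(382,155))
tri((270,148),(268,222)) # phone top
w=snap('wrist','w0')
T=w['camera_from_world'];print(ray(w,320,240),float(w['fx']))
```

```text
[340.51698961  61.76954311 918.15455539] [169.32614748 539.90768073 783.35668221]
[ 272. -128.  169.] [ 270. -128.  169.] gap 2.0
[304. -41. 512.] [259. -51. 519.] gap 46.0
[ 577. -206.  128.] [ 576. -206.  128.] gap 1.0
[ 989. -654. -188.] [ 828. -666. -276.] gap 184.0
[615. 142. 190.] [601. 136. 184.] gap 17.0
(array([ 247.78585156, -550.57931762,  373.36021655]), array([-0.27455979, -0.08925646, -0.95744429])) 344.57928467596815
```

View pics/w0.png

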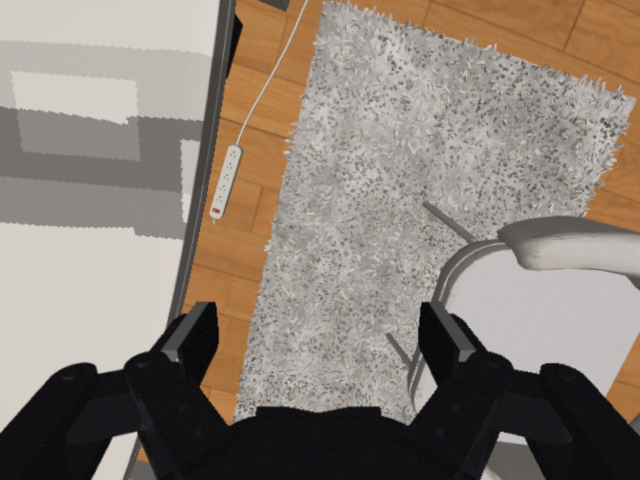

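The wrist view shows only the floor and desk edge beside the desk. The two monitors and their post stand between the start pose and the work area, so I'll look closer at that barrier.

Run:
```python
from h import *
a=load('top1')['frame'][:,:,::-1];b=load('scene1')['frame'][:,:,::-1]
A=cv2.resize(a[180:480,440:640],(400,600));B=cv2.resize(b[0:300,380:580],(400,600))
cv2.imwrite('pics/crop2.png',np.hstack([A,B]))
```

```text
(no output)
```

View pics/crop2.png

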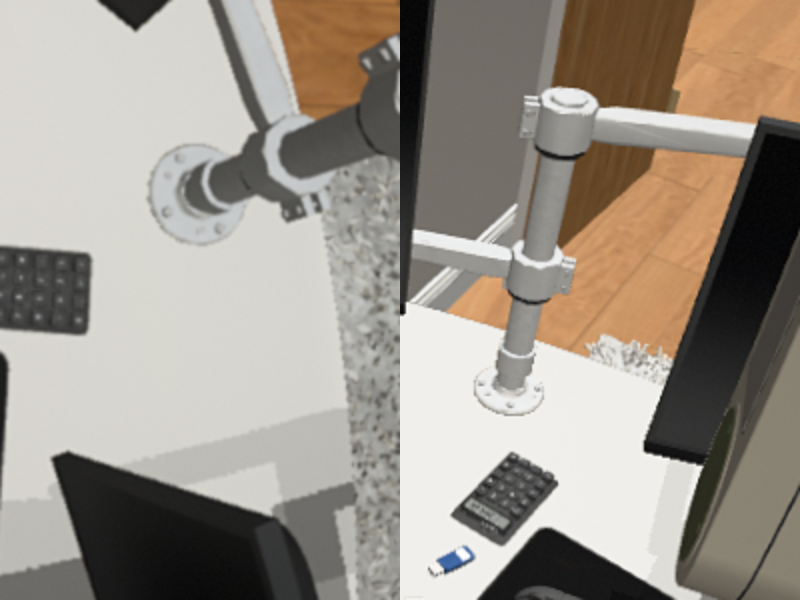

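Run:
```python
from h import *
a=load('top1');b=load('scene1')
def tri(p,q):
    o1,d1=ray(a,*p);o2,d2=ray(b,*q)
    t=np.linalg.lstsq(np.c_[d1,-d2],o2-o1,rcond=None)[0]
    P,Q=o1+t[0]*d1,o2+t[1]*d2
    print(P.round(),np.linalg.norm(P-Q).round())
base=onz(a,540,277,0);print('base',base)
def onpost(s,u,v):
    o,d=ray(s,u,v)
    M=np.c_[d,[0,0,-1]];t=np.linalg.lstsq(M,base-o,rcond=None)[0];print('post z',t[1],M@t-(base-o))
onpost(b,464.5,47);onpost(b,462,76);onpost(b,447,132)
print('mon bottom dir',onz(a,490,480,169)); tri((575,440),(563,60))
for z in (300,400,450): print(z,onz(a,636,68,z),onz(a,490,480,z))
print('bigmon lower edge',onz(a,250,0,128))
```

```text
base [ 469.98883218 -298.50412484    0.        ]
post z 377.5766130799984 [2.92689951 1.06117578 0.        ]
post z 317.84200599502793 [-3.04662223e+00 -1.08008633e+00 -2.27373675e-13]
post z 182.95990110427783 [3.16344471 1.14795014 0.        ]
mon bottom dir [ 176.02392319 -157.98751298  169.        ]
[ 273. -135.  483.] 4.0
300 [ 703.08422993 -338.39528739  300.        ] [ 204.78780315 -119.55996269  300.        ]
400 [ 644.43106024 -273.65988635  400.        ] [226.74496342 -90.22595484 400.        ]
450 [ 615.1044754  -241.29218582  450.        ] [237.72354356 -75.55895092 450.        ]
bigmon lower edge [897.96864984 195.18189653 128.        ]
```

Barrier geometry: the post stands at (470,-298) and is 378 mm high. The right monitor's near corner is at (273,-135) with its top at z=483. The big monitor's corner is at (577,-206). I'll lift to z=450 and cross over the arm between the post and the right monitor.

Emit:
servo_tool(
  fingers=[0.085,0.085,0.085,0.085,0.085,0.085,0.085,0.085,0.085,0.085],
  linear=[
    [0,0,-0.05],
    [0,0,-0.1],
    [0,0,-0.15],
    [0,0,-0.2],
    [0.035,-0.035,-0.2],
    [0.07,-0.07,-0.2],
    [0.105,-0.105,-0.2],
    [0.14,-0.14,-0.2],
    [0.175,-0.175,-0.2],
    [0.21,-0.21,-0.2],
  ],
  rotation=[
    [0,0,0],
    [0,0,0],
    [0,0,0],
    [0,0,0],
    [0,0,0],
    [0,0,0],
    [0,0,0],
    [0,0,0],
    [0,0,0],
    [0,0,0],
  ],
)

```text
time: 1.15
tool_pos: [316.5, -308.4, 450.0]
tcp_rot: [-180.0, -0.0, 17.2]
ft_force: [1.1, -1.1, 0.1]
finger_gap: 84.9
grip_force: 0.0
```

Emit:
servo_tool(
  fingers=[0.085,0.085,0.085,0.085,0.085,0.085,0.085,0.085,0.085],
  linear=[
    [0.035,-0.035,0],
    [0.07,-0.07,0],
    [0.105,-0.105,0],
    [0.14,-0.14,0],
    [0.175,-0.175,0],
    [0.21,-0.21,0],
    [0.245,-0.245,0],
    [0.28,-0.28,0],
    [0.28,-0.28,0],
  ],
  rotation=[
    [0,0,0],
    [0,0,0],
    [0,0,0],
    [0,0,0],
    [0,0,0],
    [0,0,0],
    [0,0,0],
    [0,0,0],
    [0,0,0],
  ],
)

```text
time: 2.05
tool_pos: [501.7, 45.2, 448.5]
tcp_rot: [-179.9, 0.1, 17.6]
ft_force: [-1.1, -0.5, -0.5]
finger_gap: 85.2
grip_force: 0.0
```

Emit:
servo_tool(
  fingers=[0.085,0.085,0.085,0.085,0.085,0.085,0.085,0.085],
  linear=[
    [0.01,-0.005,0.05],
    [0.01,-0.005,0.1],
    [0.01,-0.005,0.15],
    [0.01,-0.005,0.2],
    [0.01,-0.005,0.25],
    [0.01,-0.005,0.3],
    [0.01,-0.005,0.31],
    [0.01,-0.005,0.31],
  ],
  rotation=[
    [0,0,0],
    [0,0,0],
    [0,0,0],
    [0,0,0],
    [0,0,0],
    [0,0,0],
    [0,0,0],
    [0,0,0],
  ],
)

```text
time: 2.85
tool_pos: [506.9, 47.6, 138.6]
tcp_rot: [-179.9, 0.3, 17.2]
ft_force: [-0.9, -0.3, 1.2]
finger_gap: 84.6
grip_force: 0.0
```

Run:
```python
from h import *
s=snap('wrist','w1')
T=np.array(s['camera_from_world'])
def proj(P):
    p=T[:3,:3]@P+T[:3,3]; x,y=p[0]/-p[2],-p[1]/-p[2]; k=1+s['k1']*(x*x+y*y); return s['fx']*x*k+s['cx'],s['fy']*y*k+s['cy']
u,v=map(int,proj(np.array([536,56,61.])));print(u,v)
f=s['frame'][:,:,::-1]
a=max(0,v-40);b=max(0,u-40)
c=cv2.resize(f[a:a+80,b:b+80],(480,480),interpolation=cv2.INTER_CUBIC)
cv2.imwrite('pics/w1c.png',np.hstack([c,cv2.copyMakeBorder(cv2.resize(f,(320,240)),0,240,0,0,cv2.BORDER_CONSTANT)]));print(b,a)
```

```text
319 211
279 171
```

View pics/w1c.png

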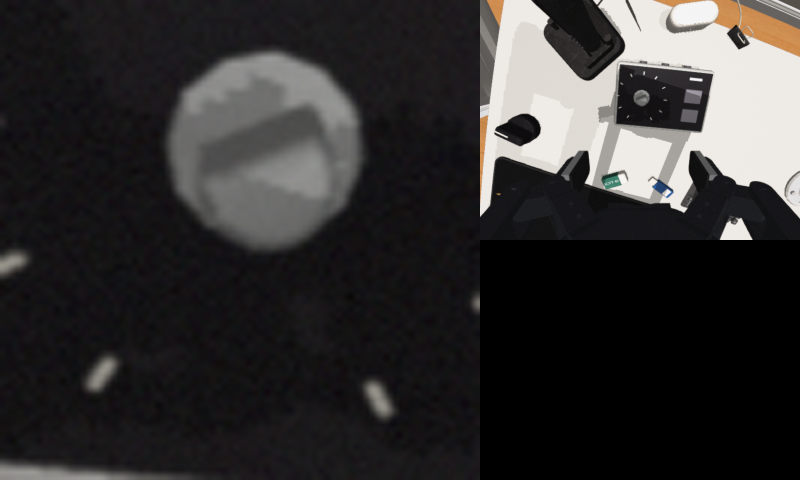

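The wrist view shows the D-shaft near full-frame (323,196). Its flat wall, the dark band, faces up and slightly left in the image. I'll enlarge it for the angle.

Run:
```python
from h import *
s=load('w1');f=s['frame'][:,:,::-1]
c=cv2.resize(f[176:216,303:343],(600,600),interpolation=cv2.INTER_LANCZOS4)
cv2.imwrite('pics/w1d.png',cv2.convertScaleAbs(c,alpha=1.5,beta=-60))
```

```text
(no output)
```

View pics/w1d.png

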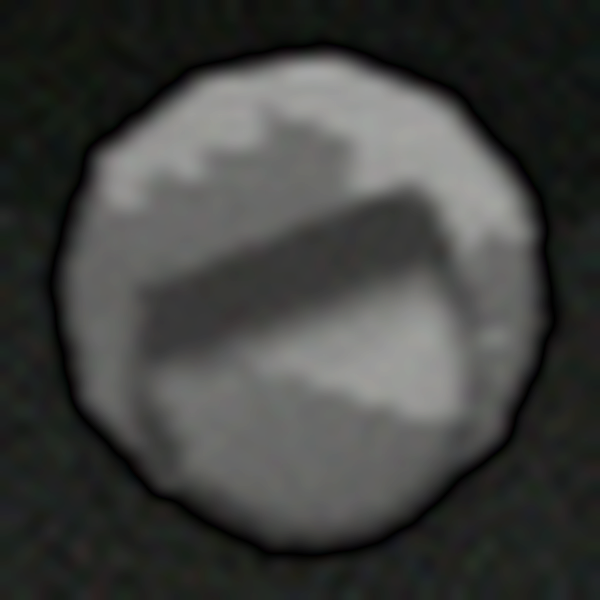

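The enlarged crop shows the flat's top edge running from crop (145,360) to (435,265). The tip centre is near crop (312,388), and the flat faces up in the image.

Run:
```python
from h import *
s=load('w1')
g=lambda x,y,z=61:onz(s,303+x/15-.5,176+y/15-.5,z)
c=g(312,388);print('tip',c)
for A,B,z in [((145,360),(435,265),60.5),((145,295),(415,190),42)]:
    d=g(*B,z)-g(*A,z);print('edge',d,'normal angle',np.degrees(np.arctan2(d[1],d[0]))+90)
print('ring',g(303,298,42))
t=load('top1')
print(onz(t,213.3,287.5,44)-onz(t,226.5,289.8,44))
# knob in the wrist view: crude
print(onz(s,86,258,44))
print(r.sense()['joint_pos'].round(1))
```

```text
tip [542.29729846  55.87971183  61.        ]
edge [ 6.95820372 -9.77034022  0.        ] normal angle 35.45756466116865
edge [ 7.70967304 -9.6870562   0.        ] normal angle 38.515358714745716
ring [542.57418379  56.10474985  42.        ]
[ 3.05646624 21.10301387  0.        ]
[454.14181845 198.84523136  44.        ]
[ -0.4  -1.7 106.4  -0.   75.3  72.4]
```

Emit:
servo_tool(
  fingers=[0.085,0.085,0.085,0.085,0.085,0.085,0.085,0.085,0.085,0.085],
  linear=[
    [-0.005,-0.045,0],
    [-0.01,-0.09,0],
    [-0.015,-0.135,0],
    [-0.02,-0.18,0],
    [-0.02,-0.18,0],
    [-0.02,-0.18,0],
    [-0.02,-0.18,0],
    [-0.02,-0.18,0],
    [-0.02,-0.18,0],
    [-0.02,-0.18,0],
  ],
  rotation=[
    [0,0,-8],
    [0,0,-16],
    [0,0,-24],
    [0,0,-32],
    [0,0,-40],
    [0,0,-48],
    [0,0,-56],
    [0,0,-64],
    [0,0,-64],
    [0,0,-64],
  ],
)

```text
time: 3.9
tool_pos: [438.0, 214.4, 143.2]
tcp_rot: [179.8, -0.1, 81.0]
ft_force: [0.3, -0.0, 0.5]
finger_gap: 85.1
grip_force: 0.0
```

Run:
```python
from h import *
s=snap('wrist','w2')
f=s['frame'][:,:,::-1]
T=np.array(s['camera_from_world'])
p=T[:3,:3]@np.array([434,217,44.])+T[:3,3]; u=int(s['fx']*p[0]/-p[2]+s['cx']);v=int(s['cy']-s['fy']*p[1]/-p[2])
a,b=v-50,u-50
cv2.imwrite('pics/w2c.png',cv2.resize(f[a:a+100,b:b+100],(600,600),interpolation=cv2.INTER_CUBIC));print(b,a,r.sense()['joint_pos'].round(1))
```

```text
262 197 [ 20.1  -5.8 110.2  -0.   75.4  29.1]
```

View pics/w2c.png

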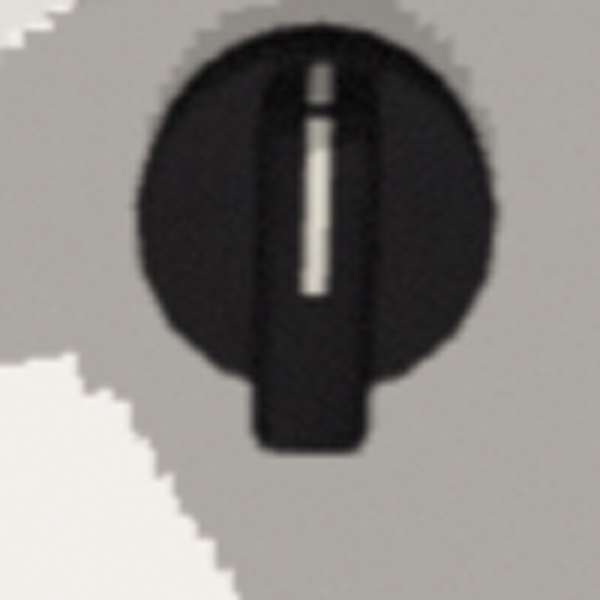

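The knob is clearly visible. Its bar top runs from crop (320,112), the pointer end, to (310,452).

Run:
```python
from h import *
s=load('w2')
g=lambda x,y,z=44:onz(s,262+x/6-.5,197+y/6-.5,z)
A,B=g(320,112),g(310,452);d=A-B
print('bar',np.linalg.norm(d),'ang',np.degrees(np.arctan2(d[1],d[0])),'c',(A+B)/2)
d=g(318,118)-g(314,295);print('line ang',np.degrees(np.arctan2(d[1],d[0])))
S=r.sense();print(S['tool_pos'],S['tcp_rot'])
D=(A+B)/2-S['tool_pos'];ps=np.radians(S['tcp_rot'][2])
print('tool shift',D@[np.cos(ps),np.sin(ps),0],D@[np.sin(ps),-np.cos(ps),0])
```

```text
bar 40.31989806282464 ang 79.12250222637853 c [435.08542153 219.38808497  44.        ]
line ang 79.49127559256004
[437.62085318 214.25537722 142.49132956] [ 1.79824627e+02 -9.51655114e-02  8.09994616e+01]
tool shift 4.672855633362371 -3.3071925723660396
```

Emit:
servo_tool(
  fingers=[0.085,0.085,0.085,0.085,0.085],
  linear=[
    [0.0045,-0.0035,0.03],
    [0.0045,-0.0035,0.06],
    [0.0045,-0.0035,0.09],
    [0.0045,-0.0035,0.09],
    [0.0045,-0.0035,0.09],
  ],
  rotation=[
    [0,0,1.5],
    [0,0,1.5],
    [0,0,1.5],
    [0,0,1.5],
    [0,0,1.5],
  ],
)

```text
time: 4.45
tool_pos: [433.5, 218.8, 50.9]
tcp_rot: [-180.0, 0.0, 79.6]
ft_force: [0.6, -0.2, 1.0]
finger_gap: 84.9
grip_force: 0.0
```

Emit:
servo_tool(
  fingers=[0.085,0.085,0.03,0.01,0.01,0.01,0.01,0.01,0.01,0.01],
  linear=[
    [0,0,0.0105],
    [0,0,0.0105],
    [0,0,0.0105],
    [0,0,0.0105],
    [0,0,0.0105],
    [0,0,0.0105],
    [0,0,0.0105],
    [0,0,0.0105],
    [0,0,0.0105],
    [0,0,0.0105],
  ],
  rotation=[
    [0,0,0],
    [0,0,0],
    [0,0,0],
    [0,0,0],
    [0,0,0],
    [0,0,0],
    [0,0,0],
    [0,0,0],
    [0,0,0],
    [0,0,0],
  ],
  force=70,
)

```text
time: 5.45
tool_pos: [433.8, 219.0, 40.2]
tcp_rot: [180.0, -0.0, 79.7]
ft_force: [-0.9, -0.5, 3.7]
finger_gap: 12.7
grip_force: 68.8
```

Emit:
servo_tool(
  fingers=[0.01,0.01,0.01,0.01,0.01,0.01,0.01,0.01,0.01,0.01],
  linear=[
    [0,0,-0.04],
    [0,0,-0.08],
    [-0.02,0.02,-0.09],
    [-0.045,0.043,-0.09],
    [-0.07,0.067,-0.09],
    [-0.1,0.096,-0.09],
    [-0.125,0.12,-0.09],
    [-0.1415,0.1355,-0.09],
    [-0.1415,0.1355,-0.09],
    [-0.1415,0.1355,-0.09],
  ],
  rotation=[
    [0,0,0],
    [0,0,0],
    [0,0,8],
    [0,0,16],
    [0,0,24],
    [0,0,32],
    [0,0,40],
    [0,0,42.7],
    [0,0,42.7],
    [0,0,42.7],
  ],
)

```text
time: 6.45
tool_pos: [541.1, 55.3, 129.1]
tcp_rot: [-179.9, 0.1, 37.0]
ft_force: [-0.3, 0.1, -0.8]
finger_gap: 12.4
grip_force: 68.5
```

Run:
```python
from h import *
s=snap('wrist','w3');t=snap('scene','s3')
f=s['frame'][:,:,::-1];g=t['frame'][:,:,::-1]
A=cv2.resize(f[220:460,220:420],(500,600));B=cv2.resize(g[190:310,280:340],(300,600),interpolation=cv2.INTER_CUBIC)
cv2.imwrite('pics/c3.png',np.hstack([A,B]));S=r.sense();print(S['tool_pos'],S['tcp_rot'],S['finger_gap'])
```

```text
[540.79976818  56.21523132 129.28139542] [-1.79943213e+02  4.53631026e-02  3.71153774e+01] 12.710851011202328
```

View pics/c3.png

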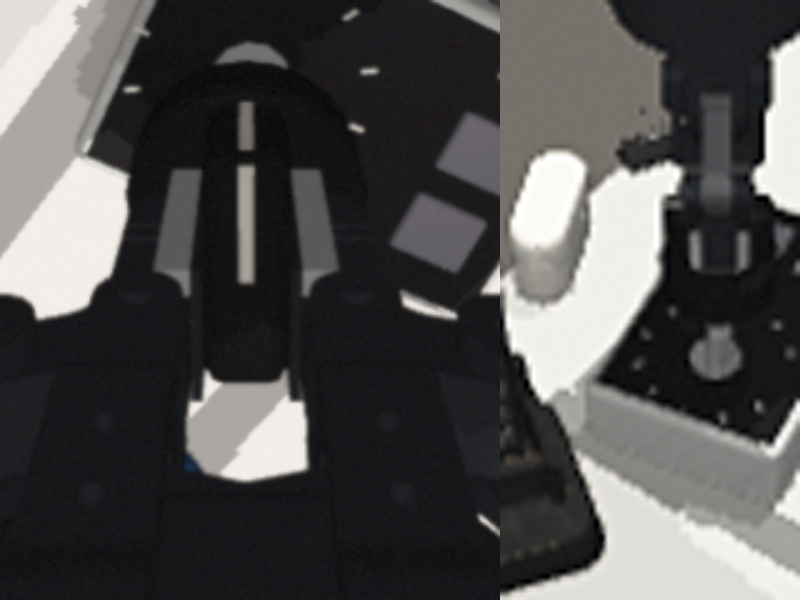

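The knob is held straight between the pads, with the shaft below it. Bar top ends are at crop (246,155) and (247,380). I'll check the knob's offset from the shaft.

Run:
```python
from h import *
s=load('w3')
g=lambda x,y,z=133:onz(s,220+x/2.5-.5,220+y/2.5-.5,z)
A,B=g(246,155),g(247,380);d=A-B
print(np.linalg.norm(d),np.degrees(np.arctan2(d[1],d[0])),(A+B)/2)
```

```text
40.61201087197749 37.183617590944124 [541.18171188  56.43696934 133.        ]
```

Emit:
servo_tool(
  fingers=[0.01,0.01,0.01,0.01,0.01,0.01,0.01,0.01],
  linear=[
    [0.0005,0.0007,0.012],
    [0.0005,0.0007,0.022],
    [0.0005,0.0007,0.025],
    [0.0005,0.0007,0.027],
    [0.0005,0.0007,0.029],
    [0.0005,0.0007,0.031],
    [0.0005,0.0007,0.032],
    [0.0005,0.0007,0.032],
  ],
  rotation=[
    [0,0,0],
    [0,0,0],
    [0,0,0],
    [0,0,0],
    [0,0,0],
    [0,0,0],
    [0,0,0],
    [0,0,0],
  ],
)

```text
time: 7.35
tool_pos: [542.5, 55.1, 97.9]
tcp_rot: [180.0, -0.0, 37.0]
ft_force: [0.3, 0.4, -0.9]
finger_gap: 12.7
grip_force: 68.5
```

Emit:
servo_tool(
  fingers=[0.01,0.01,0.01,0.01,0.01,0.01],
  linear=[
    [0,0,0.002],
    [0,0,0.004],
    [0,0,0.006],
    [0,0,0.008],
    [0,0,0.009],
    [0,0,0.009],
  ],
  rotation=[
    [0,0,0],
    [0,0,0],
    [0,0,0],
    [0,0,0],
    [0,0,0],
    [0,0,0],
  ],
)

```text
time: 7.95
tool_pos: [542.5, 55.2, 88.7]
tcp_rot: [180.0, -0.0, 37.0]
ft_force: [1.6, 0.5, -2.1]
finger_gap: 12.3
grip_force: 68.4
```

Emit:
servo_tool(
  fingers=[0.01,0.01,0.01,0.01,0.01],
  linear=[
    [0,0,0.001],
    [0,0,0.002],
    [0,0,0.003],
    [0,0,0.004],
    [0,0,0.004],
  ],
  rotation=[
    [0,0,0],
    [0,0,0],
    [0,0,0],
    [0,0,0],
    [0,0,0],
  ],
)

```text
time: 8.45
tool_pos: [542.6, 55.2, 85.1]
tcp_rot: [180.0, -0.0, 37.0]
ft_force: [0.3, 0.9, 4.7]
finger_gap: 12.8
grip_force: 69.1
```

Spring force has appeared (4.7 N, 2 mm past home). I'll press on to the stop.

Emit:
servo_tool(
  fingers=[0.01,0.01,0.01,0.01,0.01,0.01],
  linear=[
    [0,0,0.001],
    [0,0,0.002],
    [0,0,0.003],
    [0,0,0.0035],
    [0,0,0.004],
    [0,0,0.004],
  ],
  rotation=[
    [0,0,0],
    [0,0,0],
    [0,0,0],
    [0,0,0],
    [0,0,0],
    [0,0,0],
  ],
  force=90,
)

```text
time: 9.05
tool_pos: [542.8, 55.2, 82.0]
tcp_rot: [180.0, -0.0, 37.0]
ft_force: [-3.2, 1.0, 11.1]
finger_gap: 12.2
grip_force: 89.0
```

Emit:
servo_tool(
  fingers=[0.01,0.01,0.01,0.01],
  linear=[
    [0,0,0.0005],
    [0,0,0.0008],
    [0,0,0.0008],
    [0,0,0.0008],
  ],
  rotation=[
    [0,0,0],
    [0,0,0],
    [0,0,0],
    [0,0,0],
  ],
)

```text
time: 9.45
tool_pos: [542.9, 55.2, 81.9]
tcp_rot: [180.0, -0.0, 37.0]
ft_force: [-7.4, 0.1, 17.5]
finger_gap: 12.2
grip_force: 89.7
```

Run:
```python
from h import *
s=snap('wrist','w4')
f=s['frame'][:,:,::-1]
t=snap('scene','s4')['frame'][:,:,::-1]
cv2.imwrite('pics/c4.png',np.hstack([cv2.resize(f[220:460,220:420],(500,600)),cv2.resize(t[190:310,280:340],(300,600),interpolation=cv2.INTER_CUBIC)]))
S=r.sense();print(S['tool_pos'],S['tcp_rot'],S['ft_force'],S['grip_force'])
```

```text
[542.91835219  55.23163373  81.89738065] [ 1.79963859e+02 -4.31770691e-02  3.70394428e+01] [-6.3115162   0.35217089 17.76126412] 89.72627878189087
```

View pics/c4.png

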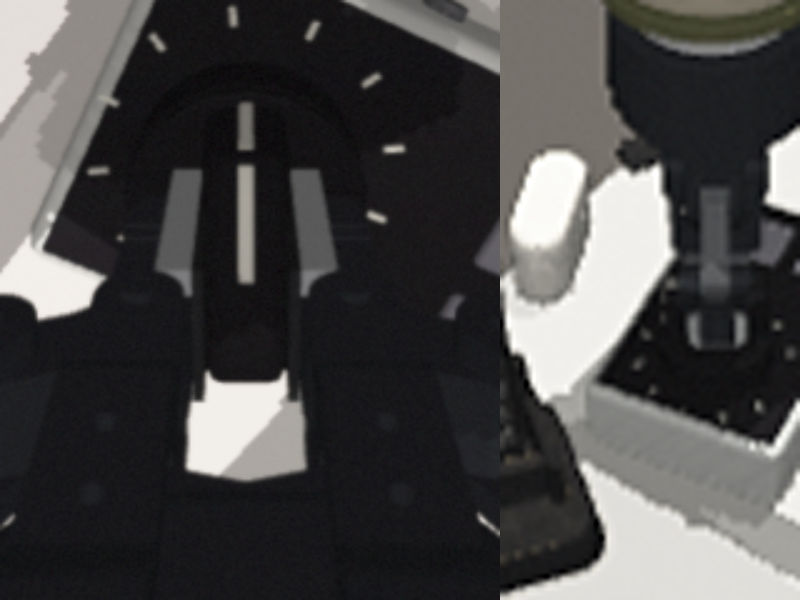

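The bar sits at the same pixels between the pads as before (crop (246,155) to (247,380)), so the knob has not slipped. The knob is seated on the box, and force rose from 11 to 17.5 N over 0.1 mm of travel, so the shaft is on its stop.

```bash
python3 -c "
from bench import r
print(r.hand_in())"
```

```text
the job is handed in; nothing more can be done
None
```

The knob is on the D-shaft with its flat over the shaft's flat, pressed down to the stop and still held there by the gripper (about 18 N down, 90 N grip). I handed the job in with the clock at about 9.5 s; hand-in gave no verdict.

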